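# Find the carton with the bearing by its weight

### The job

One of the two identical small brown cartons still holds the steel bearing; the other holds only a light plastic spacer. Find out by lifting which one is heavy, and set the heavy one down flat inside the shallow metal parts tray, without dropping it; leave the light one standing flat on the bench, outside the tray.

Things in the scene. Friction and masses are not known exactly. Their poses are not given: they have to be found in the camera images.
- carton_1: plain closed brown cardboard carton with a pale tape strip over its top, 50 x 50 mm in plan and 46 mm high; origin at its centre (23 mm above its underside), z up, x and y square to its sides. Loose. Its weight tells what is inside: about 0.5 kg (4.5 to 6.5 N) with the bearing, about 0.1 kg (1 to 1.3 N) with the spacer. The contents may shift a few mm. One carton stands to the left and one to the right of a fixed stack of greasy rings, 70 mm high; either may be the heavy one.
- carton_2: the other carton, identical in looks and size; origin at its centre, z up, x and y square to its sides. Exactly one of the two is heavy.
- tray: shallow plain metal tray fixed to the bench, 150 mm (its x) by 140 mm (its y) outside, rim 16 mm above the bench, inside 143 x 133 mm; its floor is 6 mm above the bench. Origin at the centre of its underside, on the bench (z = 0).
Not all that is in view belongs to the job. What is shaped like the carton_1 but black is not meant.

How it is judged:
By the outcome, as a careful person would: the job done as asked, in the order asked, and still so for the second after the job is handed in, with the robot touching nothing.
It also fails if it takes over 58 s, if anything falls off the work surface, if the arm or the gripper's body presses on something with over 40 N, if the wrist force passes 120 N, or if a joint passes its speed limit or range.

### The arm

A 6-joint arm with a two-finger parallel gripper is mounted at the origin on a cart in front of the work surface, level with it; the furniture and walls round the work are solid. World frame = base frame: x ahead of the robot, y to its left, z up, the work surface at z = 0. Lengths are in m, angles in rad, forces in N, time in s.
With the tool pointing down it reaches from about 0.25 to 0.725 m from the base axis. Payload 4 kg.
Tool frame: the origin (TCP) lies on the centre line of the jaws, within the pads' length; the fingertips stand manip.finger_overhang ahead of it and the grasp point (between the pads) lies 5 mm behind it (manip.finger_overhang is the distance from the TCP to the fingertips, in m); z points along the fingers, y is the line along which they close (so a half turn about z gives the same grasp; the last joint's range is limited). The gripper opens to 85 mm and grips with 20 to 120 N. Pads are 22 mm wide; open, the fingers measure 114 mm over their backs; the gripper's body (76 mm by 85 mm) begins 54 mm behind the grasp point. The pads swing forward as they close: fully open they stand 13 mm farther back than shut.
Start: joints at [1.136, 0.241, 0.005, 1.335, 0, 1.571], TCP at [0.211, 0.453, 0.223] pointing down, gripper open.
Joint ranges: [-2.72, 2.72], [-1.05, 1.87], [-1.09, 1.28], [-1.99, 2.15], [-1.42, 1.44], [-3.14, 3.14]. Speed limits (rad/s): [2.79, 2.79, 3.14, 3.14, 3.14, 3.14].

### API

Orientations are given as a unit quaternion [x, y, z, w].
In Python, from plant import readout, capture, workorder, manip gives the robot as it stands.
- The arm moves only by the tool arm_command, never from a script. Its arguments are lists of equal length, an entry for each row: "linear": the shift along the world's x, y, z in m, a list of three; "yaw": the turn about the world's z in degrees; "hand": the finger opening in m, from 0 to 0.0854. In form: {"linear": [[tx, ty, tz], ...], "yaw": [yaw, ...], "hand": [hand, ...]}. A call has 1 to 10 rows; each row shifts and turns the commanded pose from where the row before left it; what a row does not reach is not made up. A row lasts 1/12 s, in which the tool goes at most 41.7 mm and 7.16 degrees, less where a joint would pass 70% of its speed; a pose out of reach is approached as far as the arm can. A call with a gripper value outside its range is refused whole. The fingers move at their own pace and stop on an object; "newtons" is the grip in N (left out, the last holds). Time passes only in rows, so rows that do not move let the fingers close. It gives the time, the measured TCP pose, the force, the opening and the grip force at its end, in the units of the state.
- readout.sense(): the state, without advancing time (a new reading comes with each control period).
- capture(name): name is "scene" or "side" or "wrist"; returns a dict with "img" (480x640x3 uint8, red, green, blue), "z_map" (480x640 float32, m along the optical axis (not along the pixel's ray), 0 where there is no reading), "fx", "fy", "cx", "cy" (pixels), "dist" ([k1, k2, p1, p2, k3] as OpenCV has them; the pictures are not rectified), "pose" (4x4, takes a point from camera to world coordinates). Camera axes: x right, y up, looking along -z (the intrinsics and any distortion apply to the point x, -y, -z); pixel columns grow to the right and rows downward; lengths in m; the calibration is good to about 2 mm. A picture is of the moment at which its call begins.
- workorder.sign_off(): hands the job in; it is judged then, once.
The state is a dict: "time": time; "joint_pos": joint angles; "joint_velocities": joint speeds; "effort": joint torques, N m; "tcp_pos": TCP position; "tool_rot": TCP orientation; "force": force on the tool from outside, world axes, zero at the start; "wrist_torque": the same for the moment, N m; "finger_gap": finger opening in m; "grasp_force": force on a finger pad.
Only numpy, scipy, OpenCV 4.12 (cv2) and the standard library are available. Lean on these libraries where they do the work, as an engineer would, in place of code of your own. Each camera call takes 0.05 s, during which the arm holds its last target. There are 200 camera calls.

## Working session

There is one attempt and no reset: what is moved stays moved. The work goes in short steps, Python scripts to look and compute and a tool call to move; the robot and the scene stay as the last step left them, time stands still between calls to the robot, and variables do not carry over. Pictures are saved under pics/ and viewed, at most 10 in all, crops included, and the job is handed in when it is done.

Besides the shell and the picture viewer there is one more tool, called as name(argument=value, ...), one argument or row to a line, values as JSON. arm_command: Moves the arm, as the interface text tells. Its arguments: {"type":"object","properties":{"linear":{"type":"array"},"yaw":{"type":"array"},"hand":{"type":"array"},"newtons":{"type":"number"}},"required":["linear","yaw","hand"]}

```bash
mkdir -p pics; ls; python3 - <<'E'
from plant import readout, capture, workorder, manip
import cv2,numpy as np
print(readout.sense(), manip.finger_overhang)
a=[]
for n in("scene","side"):
    c=capture(n); np.savez(f"pics/{n}.npz",**{k:np.array(v) for k,v in c.items()})
    cv2.imwrite(f"pics/{n}.png",c["img"][:,:,::-1]); print(n,c["pose"],c["fx"],c["fy"],c["cx"],c["cy"],c["dist"])
E
```

```text
pics
{'time': 0.0, 'joint_pos': array([1.13599419e+00, 2.41428210e-01, 3.69660284e-03, 1.33520000e+00,
       2.67441103e-05, 1.57077424e+00]), 'joint_velocities': array([-0.00161791,  0.00029126,  0.00039839,  0.00074689,  0.00097023,
        0.00054266]), 'effort': array([ 8.72913347e-05, -3.72315681e+01,  2.52409959e+01,  1.70333823e-02,
       -2.91967649e-05,  7.10568500e-06]), 'tcp_pos': array([0.21032856, 0.45287872, 0.22239484]), 'tool_rot': array([ 2.15681705e-01,  9.76463139e-01, -1.03962055e-03, -2.43350448e-04]), 'force': array([-0.59053   , -0.09431384,  0.51557317]), 'wrist_torque': array([-0.00876143, -0.0072396 , -0.01679138]), 'grasp_force': 0.0, 'finger_gap': 0.0855839375076726} 0.014
scene [[ 0.55433512  0.42473053 -0.71576292 -0.20839006]
 [-0.83206954  0.26285648 -0.48843296 -0.42523177]
 [-0.01930946  0.86632006  0.49911591  0.52881335]
 [ 0.          0.          0.          1.        ]] 452.0788531745227 452.0788531745227 326.03222655756775 242.98263450761917 [-0.05530764  0.          0.          0.          0.        ]
side [[-0.88770767  0.16864143 -0.42841005 -0.11569648]
 [-0.45982344 -0.37159944  0.80652108  1.2140139 ]
 [-0.02318407  0.91294793  0.40741695  0.62715537]
 [ 0.          0.          0.          1.        ]] 616.5585960521232 616.5585960521232 320.86166839631846 229.26646990805196 [-0.14647517  0.          0.          0.          0.        ]
```

View pics/scene.png

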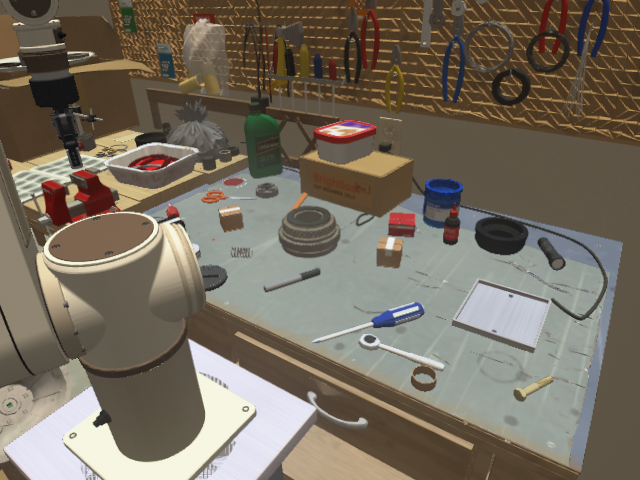

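View pics/side.png

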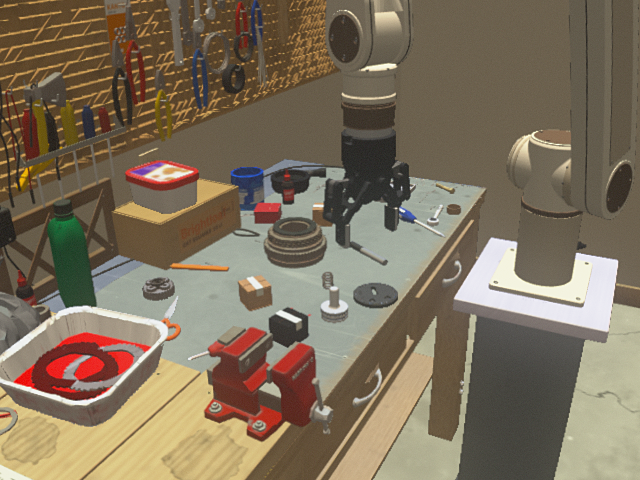

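The scene view shows brown cartons at (231,218) on the left and (390,251) on the right of the ring stack at (309,230), with the tray at (503,313). The side view shows the left carton at (255,291) and the black decoy at (288,325). The right carton is half hidden at (320,214). I'll measure these and enlarge both cartons to confirm.

```bash
cat > h.py <<'E'
import numpy as np,cv2
def cloud(c):
    K=np.array([[c["fx"],0,c["cx"]],[0,c["fy"],c["cy"]],[0,0,1]],float)
    v,u=np.mgrid[:480,:640]
    p=cv2.undistortPoints(np.stack([u,v],-1).reshape(-1,1,2).astype(float),K,np.array(c["dist"],float)).reshape(480,640,2)
    z=c["z_map"]; P=np.stack([p[...,0]*z,-p[...,1]*z,-z],-1)
    T=np.array(c["pose"]); W=P@T[:3,:3].T+T[:3,3]; W[z<=0]=np.nan
    return W
def rect(W,box,zlo,zhi):
    u0,v0,u1,v1=box; Q=W[v0:v1,u0:u1].reshape(-1,3); Q=Q[(Q[:,2]>zlo)&(Q[:,2]<zhi)]
    r=cv2.minAreaRect((Q[:,:2]*1000).astype(np.float32))
    return len(Q),np.round(r[0],1),np.round(r[1],1),round(r[2],1),"zmed",round(float(np.median(Q[:,2])),4)
E
python3 - <<'E'
from h import *
s=dict(np.load("pics/scene.npz"));d=dict(np.load("pics/side.npz"))
W=cloud(s);V=cloud(d)
print("L",rect(W,(212,200,250,236),.040,.054));print("R",rect(W,(372,230,408,272),.040,.054))
print("L side",rect(V,(232,265,278,315),.040,.054));print("black",rect(V,(265,300,315,350),.040,.054))
print("R side",rect(V,(308,200,335,230),.040,.054))
print("stack",rect(W,(270,195,350,265),.055,.08));print("trayrim",rect(W,(445,270,560,355),.011,.025))
print("redbox",rect(W,(385,208,418,240),.015,.06));print("bottle",rect(W,(440,203,464,246),.02,.2));print("can",rect(W,(420,175,466,228),.02,.2))
print("bench z",np.nanmedian(W[330:340,440:450,2]),"tray floor",W[313,503], "box",rect(W,(300,150,415,215),.03,.2))
# whatever stands higher than 25mm near right/left carton
for n,(x,y) in dict(L=W[210,231,:2],R=W[243,390,:2]).items():
  for C in(W,V):
    m=(np.hypot(C[...,0]-x,C[...,1]-y)<.13)&(C[...,2]>.02)&(C[...,2]<.2)
    Q=C[m]; 
    h,_,_=np.histogram2d(Q[:,0]-x,Q[:,1]-y,bins=13,range=[[-.13,.13]]*2); print(n,x,y);print((h>3).astype(int))
im=s["img"][:,:,::-1]; jm=d["img"][:,:,::-1]
f=lambda i,u,v:cv2.resize(i[v-40:v+40,u-40:u+40],(390,390),interpolation=cv2.INTER_CUBIC)
cv2.imwrite("pics/crop.png",np.hstack([f(im,231,218),f(im,390,251)]))
E
```

```text
L (208, array([495.3, 343.5]), array([55.9, 51.7]), 60.1, 'zmed', 0.0443)
R (340, array([555.6, -67. ]), array([52.9, 50.1]), 19.5, 'zmed', 0.046)
L side (398, array([454.8, 374.9]), array([ 50.4, 158.8]), 55.0, 'zmed', 0.0455)
black (510, array([375.1, 424.7]), array([51.3, 53. ]), 75.9, 'zmed', 0.0463)
R side (94, array([557.9, -65.4]), array([49.3, 58.4]), 21.1, 'zmed', 0.0455)
stack (1149, array([522.8, 120.5]), array([107.5, 120.1]), 32.9, 'zmed', 0.0677)
trayrim (737, array([ 499.5, -335.2]), array([156.7, 156.4]), 1.0, 'zmed', 0.014)
redbox (515, array([679.1, -34.9]), array([222.6,  72.6]), 26.9, 'zmed', 0.0319)
bottle (597, array([ 744.7, -129.8]), array([120.1,  47.9]), 19.8, 'zmed', 0.0508)
can (1899, array([831.9, -90.4]), array([310.9, 121.7]), 25.8, 'zmed', 0.0664)
bench z 4.473495480328271e-06 tray floor [ 0.50198583 -0.32846735  0.00347287] box (5568, array([826.8, 166.6]), array([533.8, 327.5]), 36.7, 'zmed', 0.0922)
L 0.49827053129836396 0.34095845137919134
[[0 0 0 0 0 0 0 0 0 1 0 0 0]
 [0 0 0 0 0 0 0 0 0 1 1 0 0]
 [0 0 0 0 0 0 0 0 0 0 0 0 0]
 [0 0 0 0 0 0 0 0 0 0 0
[... 827 characters left out ...]
0 0 0 0 0 0 0 0 0]
 [0 0 0 0 0 0 0 0 0 0 0 0 1]
 [0 0 0 0 0 1 1 1 0 0 0 0 1]
 [0 0 0 0 0 1 1 1 0 0 0 0 1]
 [0 0 0 0 0 1 1 1 1 0 0 0 0]
 [0 0 0 0 0 1 1 0 0 0 0 0 0]
 [0 0 0 0 0 0 0 0 0 0 0 0 0]
 [0 0 0 0 0 0 0 0 0 0 0 0 0]
 [0 0 0 0 0 0 0 0 1 1 0 0 0]
 [0 0 0 0 0 0 1 1 1 1 0 0 0]]
R 0.5526135402337677 -0.07019524408541594
[[0 0 0 0 0 0 0 0 0 0 0 0 0]
 [0 0 0 0 0 0 0 0 0 0 0 0 0]
 [0 0 0 0 0 0 0 0 0 0 0 0 0]
 [0 0 0 0 0 0 0 0 0 0 0 0 0]
 [0 0 0 0 0 0 0 0 0 0 0 0 0]
 [0 0 0 0 0 0 0 0 0 0 0 0 0]
 [0 0 0 0 0 0 0 1 1 0 0 0 0]
 [0 0 0 0 0 1 1 1 1 0 0 0 0]
 [0 0 0 0 0 0 0 0 0 0 0 0 0]
 [0 0 0 0 0 0 0 0 0 0 0 0 0]
 [0 0 0 0 0 0 0 0 0 0 0 0 0]
 [0 0 0 0 0 0 0 0 0 1 0 0 0]
 [0 0 0 0 0 0 0 1 1 1 0 0 0]]
```

View pics/crop.png

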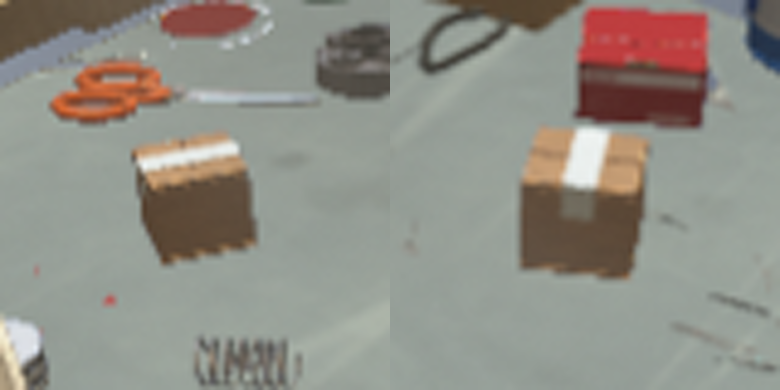

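The crop shows two brown cartons with pale tape, left and right of the ring stack. They fit the description; the black box at side (288,325) is excluded by colour. I'm moving above the left carton, at about (0.497, 0.342) with sides at 60°.

arm_command(
  linear=[
    [0.0287,-0.0111,-0.006],
    [0.0287,-0.0111,-0.006],
    [0.0287,-0.0111,-0.006],
    [0.0287,-0.0111,-0.006],
    [0.0287,-0.0111,-0.006],
    [0.0287,-0.0111,-0.006],
    [0.0287,-0.0111,-0.006],
    [0.0287,-0.0111,-0.006],
    [0.0287,-0.0111,-0.006],
    [0.0287,-0.0111,-0.006],
  ],
  yaw=[-0.5,-0.5,-0.5,-0.5,-0.5,-0.5,-0.5,-0.5,-0.5,-0.5],
  hand=[0.085,0.085,0.085,0.085,0.085,0.085,0.085,0.085,0.085,0.085],
  newtons=40,
)

```text
time: 0.93
tcp_pos: [0.4986, 0.3415, 0.1623]
tool_rot: [0.258, 0.966, -0.0, -0.0]
force: [-0.1, 0.4, -0.5]
finger_gap: 0.0851
grasp_force: 0.0
```

```bash
cat >> h.py <<'E'
def wrist(name,zlo=.035,zhi=.055,ctr=None,r=.05):
    from plant import capture,readout
    c=capture("wrist");cv2.imwrite(f"pics/{name}.png",c["img"][:,:,::-1]);W=cloud(c)
    s=readout.sense();q=s["tool_rot"];a=np.degrees(2*np.arctan2(q[1],q[0]))-90
    print("t",s["time"],"tcp",s["tcp_pos"].round(4),"jaw",round(a,1),"F",s["force"].round(2),"gap",s["finger_gap"])
    if ctr is not None:
        h=c["img"].astype(int); m=(np.hypot(W[...,0]-ctr[0],W[...,1]-ctr[1])<r)&(W[...,2]>zlo)&(W[...,2]<zhi)
        Q=(W[m][:,:2]*1000).astype(np.float32)
        print(len(Q), cv2.minAreaRect(Q), np.percentile(Q,[1,99],axis=0).round(1), "z",np.median(W[m][:,2]))
    return c,W
E
python3 -c "
from h import *
wrist('w1',ctr=(.497,.342))"
```

```text
t 0.9833 tcp [0.5035 0.3387 0.1606] jaw 59.8 F [ 3.34  0.29 -0.09] gap 0.0848358718981447
5790 ((496.8629455566406, 344.37799072265625), (50.09281921386719, 51.32096481323242), 56.389347076416016) [[465.9 314.8]
 [526.1 374.8]] z 0.04602201043517473
```

View pics/w1.png

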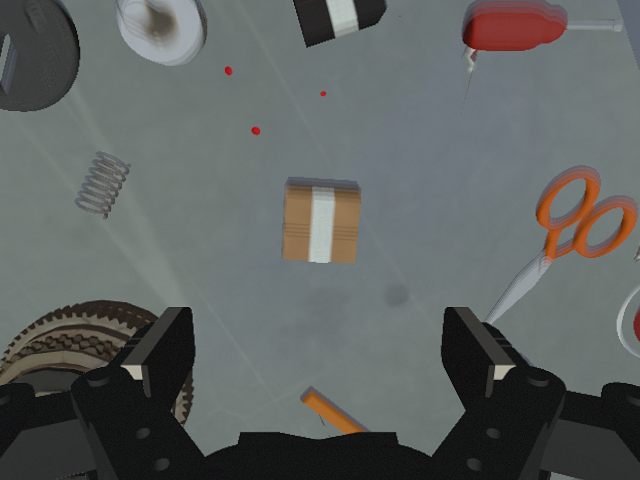

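The wrist view shows the left carton at (321,222), well between the finger lines, with the black decoy away at the top (340,15). The carton is at (0.4968, 0.3444), 56.4°. I'll descend and grasp.

arm_command(
  linear=[
    [-0.001,0.0025,-0.02],
    [0,0,-0.025],
    [0,0,-0.025],
    [0,0,-0.02],
    [0,0,-0.02],
    [0,0,-0.015],
    [0,0,-0.01],
    [0,0,-0.006],
    [0,0,0],
    [0,0,0],
  ],
  yaw=[-3.4,0,0,0,0,0,0,0,0,0],
  hand=[0.085,0.085,0.085,0.085,0.085,0.085,0.085,0.085,0.085,0.085],
)

```text
time: 1.82
tcp_pos: [0.4968, 0.3451, 0.0226]
tool_rot: [0.287, 0.958, 0.0, 0.0]
force: [-0.1, -0.4, 0.7]
finger_gap: 0.085
grasp_force: 0.0
```

arm_command(
  linear=[
    [0,0,0],
    [0,0,0],
    [0,0,0],
    [0,0,0],
    [0,0,0],
    [0,0,0],
    [0,0,0],
    [0,0,0],
  ],
  yaw=[0,0,0,0,0,0,0,0],
  hand=[0.07,0.06,0.05,0.04,0.04,0.04,0.04,0.04],
  newtons=40,
)

```text
time: 2.48
tcp_pos: [0.4974, 0.3455, 0.0237]
tool_rot: [0.287, 0.958, 0.001, 0.001]
force: [0.1, -1.6, 5.8]
finger_gap: 0.0492
grasp_force: 43.6
```

arm_command(
  linear=[
    [0,0,0.005],
    [0,0,0.01],
    [0,0,0.015],
    [0,0,0.015],
    [0,0,0.01],
    [0,0,0.005],
    [0,0,0],
    [0,0,0],
    [0,0,0],
    [0,0,0],
  ],
  yaw=[0,0,0,0,0,0,0,0,0,0],
  hand=[0.04,0.04,0.04,0.04,0.04,0.04,0.04,0.04,0.04,0.04],
)

```text
time: 3.32
tcp_pos: [0.4959, 0.3445, 0.0812]
tool_rot: [0.287, 0.958, -0.001, -0.001]
force: [0.8, 0.6, -1.3]
finger_gap: 0.049
grasp_force: 42.9
```

arm_command(
  linear=[
    [0,0,0],
    [0,0,0],
    [0,0,0],
    [0,0,0],
  ],
  yaw=[0,0,0,0],
  hand=[0.04,0.04,0.04,0.04],
)

```text
time: 3.65
tcp_pos: [0.4965, 0.3449, 0.0821]
tool_rot: [0.287, 0.958, -0.0, -0.0]
force: [0.6, 0.8, -0.5]
finger_gap: 0.0488
grasp_force: 42.9
```

Force is about −1 N with the carton held (gap 49 mm), so the left one is light. I'll set it back down.

arm_command(
  linear=[
    [0,0,-0.01],
    [0,0,-0.015],
    [0,0,-0.014],
    [0,0,-0.01],
    [0,0,-0.005],
    [0,0,-0.003],
    [0,0,-0.002],
    [0,0,0],
    [0,0,0],
  ],
  yaw=[0,0,0,0,0,0,0,0,0],
  hand=[0.04,0.04,0.04,0.04,0.04,0.04,0.04,0.04,0.04],
)

```text
time: 4.4
tcp_pos: [0.4972, 0.3454, 0.024]
tool_rot: [0.287, 0.958, 0.001, 0.001]
force: [0.3, 0.4, -0.6]
finger_gap: 0.049
grasp_force: 42.9
```

arm_command(
  linear=[
    [0,0,0],
    [0,0,0],
    [0,0,0],
    [0,0,0],
    [0,0,0],
    [0,0,0],
    [0,0,0],
    [0,0,0],
    [0,0,0],
  ],
  yaw=[0,0,0,0,0,0,0,0,0],
  hand=[0.052,0.056,0.06,0.066,0.074,0.08,0.085,0.085,0.085],
)

```text
time: 5.15
tcp_pos: [0.4966, 0.345, 0.0233]
tool_rot: [0.287, 0.958, -0.0, -0.0]
force: [1.5, 0.6, 0.2]
finger_gap: 0.0853
grasp_force: 0.0
```

arm_command(
  linear=[
    [0,0,0.01],
    [0,0,0.02],
    [0,0,0.03],
    [0,0,0.03],
    [0,0,0.03],
    [0,0,0.02],
    [0,0,0],
    [0,0,0],
  ],
  yaw=[0,0,0,0,0,0,0,0],
  hand=[0.085,0.085,0.085,0.085,0.085,0.085,0.085,0.085],
)

```text
time: 5.82
tcp_pos: [0.4976, 0.3457, 0.1658]
tool_rot: [0.287, 0.958, 0.002, 0.001]
force: [-0.7, -0.5, -0.3]
finger_gap: 0.0849
grasp_force: 0.0
```

```bash
python3 -c "
from h import *
wrist('w2',ctr=(.497,.344))"
```

```text
t 5.8667 tcp [0.4967 0.345  0.164 ] jaw 56.7 F [-0.02 -0.15 -0.93] gap 0.08499940038891901
5623 ((497.3927307128906, 345.3709716796875), (50.091373443603516, 51.173831939697266), 56.7276496887207) [[466.5 316. ]
 [526.8 376. ]] z 0.046010980142176694
```

The light carton stands flat again. Now to the right one.

arm_command(
  linear=[
    [0.0042,-0.0294,0],
    [0.0042,-0.0294,0],
    [0.0042,-0.0294,0],
    [0.0042,-0.0294,0],
    [0.0042,-0.0294,0],
    [0.0042,-0.0294,0],
    [0.0042,-0.0294,0],
    [0.0042,-0.0294,0],
    [0.0042,-0.0294,0],
    [0.0042,-0.0294,0],
  ],
  yaw=[-2.6,-2.6,-2.6,-2.6,-2.6,-2.6,-2.6,-2.6,-2.6,-2.6],
  hand=[0.085,0.085,0.085,0.085,0.085,0.085,0.085,0.085,0.085,0.085],
)

```text
time: 6.7
tcp_pos: [0.5372, 0.0494, 0.1615]
tool_rot: [0.496, 0.868, -0.001, -0.002]
force: [0.6, 0.2, -0.5]
finger_gap: 0.0851
grasp_force: 0.0
```

arm_command(
  linear=[
    [0.0042,-0.0294,0],
    [0.0042,-0.0294,0],
    [0.0042,-0.0294,0],
    [0.0042,-0.0294,0],
    [0,0,0],
    [0,0,0],
    [0,0,0],
    [0,0,0],
  ],
  yaw=[-2.6,-2.6,-2.6,-2.6,0,0,0,0],
  hand=[0.085,0.085,0.085,0.085,0.085,0.085,0.085,0.085],
)

```text
time: 7.37
tcp_pos: [0.5547, -0.0656, 0.1624]
tool_rot: [0.571, 0.821, -0.0, -0.001]
force: [-0.2, -0.3, -0.4]
finger_gap: 0.085
grasp_force: 0.0
```

```bash
python3 -c "
from h import *
wrist('w3',ctr=(.556,-.067))"
```

```text
t 7.4167 tcp [ 0.5549 -0.0654  0.1627] jaw 20.4 F [1.4  0.17 0.12] gap 0.08471153350126248
5694 ((558.0112915039062, -67.93519592285156), (50.43240737915039, 50.60896682739258), 19.74773597717285) [[529.2 -95.3]
 [585.4 -38.9]] z 0.04599646742434463
```

View pics/w3.png

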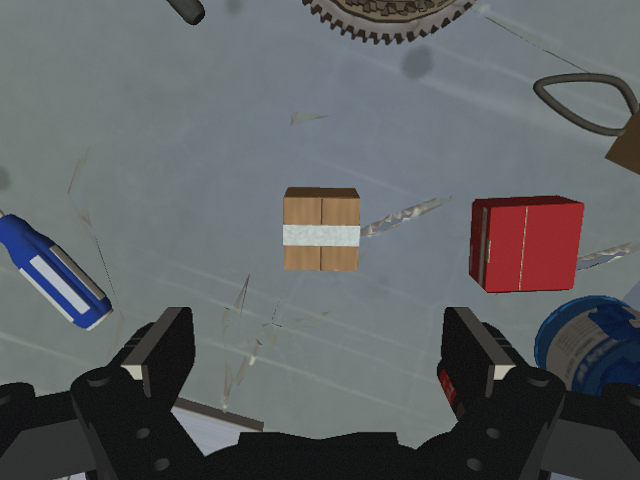

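The right carton is at (321,229), clear of the red box (525,245). I'll descend and grasp.

arm_command(
  linear=[
    [0.003,-0.0025,-0.02],
    [0,0,-0.025],
    [0,0,-0.025],
    [0,0,-0.02],
    [0,0,-0.02],
    [0,0,-0.015],
    [0,0,-0.01],
    [0,0,-0.005],
    [0,0,0],
    [0,0,0],
  ],
  yaw=[-0.6,0,0,0,0,0,0,0,0,0],
  hand=[0.085,0.085,0.085,0.085,0.085,0.085,0.085,0.085,0.085,0.085],
)

```text
time: 8.25
tcp_pos: [0.5589, -0.0687, 0.0238]
tool_rot: [0.575, 0.818, 0.0, 0.0]
force: [-0.4, 0.2, 0.2]
finger_gap: 0.0853
grasp_force: 0.0
```

arm_command(
  linear=[
    [0,0,0],
    [0,0,0],
    [0,0,0],
    [0,0,0],
    [0,0,0],
    [0,0,0],
    [0,0,0],
    [0,0,0],
  ],
  yaw=[0,0,0,0,0,0,0,0],
  hand=[0.07,0.06,0.05,0.04,0.04,0.04,0.04,0.04],
  newtons=55,
)

```text
time: 8.92
tcp_pos: [0.559, -0.0695, 0.0247]
tool_rot: [0.576, 0.818, 0.0, 0.001]
force: [-1.4, -0.4, 5.0]
finger_gap: 0.0484
grasp_force: 59.4
```

arm_command(
  linear=[
    [0,0,0.003],
    [0,0,0.006],
    [0,0,0.01],
    [0,0,0.015],
    [0,0,0.015],
    [0,0,0.011],
    [0,0,0],
    [0,0,0],
    [0,0,0],
    [0,0,0],
  ],
  yaw=[0,0,0,0,0,0,0,0,0,0],
  hand=[0.04,0.04,0.04,0.04,0.04,0.04,0.04,0.04,0.04,0.04],
)

```text
time: 9.75
tcp_pos: [0.5573, -0.069, 0.0821]
tool_rot: [0.576, 0.818, -0.001, -0.001]
force: [-0.3, -0.0, -6.3]
finger_gap: 0.0484
grasp_force: 58.3
```

```bash
python3 -c "
from h import *
c,W=wrist('w4')
from plant import capture
s=capture('scene');cv2.imwrite('pics/s4.png',s['img'][:,:,::-1][150:400,200:620]);W=cloud(s)
m=np.zeros((480,640),bool);m[270:355,445:560]=1
m&=(W[...,2]>.011)&(W[...,2]<.019)&(W[...,1]<-.24)
Q=W[m]; print(len(Q),cv2.minAreaRect((Q[:,:2]*1000).astype(np.float32)),np.percentile(Q[:,:2],[1,99],axis=0))
"
```

```text
t 9.8 tcp [ 0.5574 -0.069   0.0821] jaw 19.7 F [-0.59 -0.16 -6.63] gap 0.048403293650588305
728 ((499.1236877441406, -335.2287292480469), (156.64402770996094, 156.2308807373047), 0.9698979258537292) [[ 0.4223894  -0.40781715]
 [ 0.57567324 -0.25768156]]
```

View pics/s4.png

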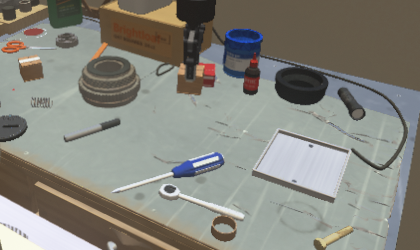

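The force is −6.4 N, so the right one is heavy. The scene crop shows it held at (191,78), with the tray clear at (303,163). Tray centre is about (0.499, −0.334), so I'll carry it there.

arm_command(
  linear=[
    [-0.01,-0.01,0.005],
    [-0.02,-0.02,0.007],
    [-0.02,-0.027,0.005],
    [-0.009,-0.03,0],
    [0,-0.032,0],
    [0,-0.032,0],
    [0,-0.032,0],
    [0,-0.032,0],
    [0,-0.028,0],
    [0,-0.022,0],
  ],
  yaw=[-2,-2,-2,-2,-2,-2,-2,-2,-2,-1],
  hand=[0.04,0.04,0.04,0.04,0.04,0.04,0.04,0.04,0.04,0.04],
)

```text
time: 10.68
tcp_pos: [0.4984, -0.3369, 0.0999]
tool_rot: [0.704, 0.71, -0.0, -0.0]
force: [0.4, -0.1, -6.1]
finger_gap: 0.048
grasp_force: 58.7
```

arm_command(
  linear=[
    [0,0,0],
    [0,0,0],
    [0,0,0],
    [0,0,0],
  ],
  yaw=[0,0,0,0],
  hand=[0.04,0.04,0.04,0.04],
)

```text
time: 11.02
tcp_pos: [0.4989, -0.333, 0.0999]
tool_rot: [0.703, 0.712, 0.0, -0.001]
force: [0.3, 0.4, -7.1]
finger_gap: 0.0483
grasp_force: 58.8
```

```bash
python3 -c "
from h import *
wrist('w5')"
```

```text
t 11.0667 tcp [ 0.4992 -0.3329  0.1001] jaw 0.8 F [-0.16  0.1  -6.45] gap 0.04817623507400078
```

View pics/w5.png

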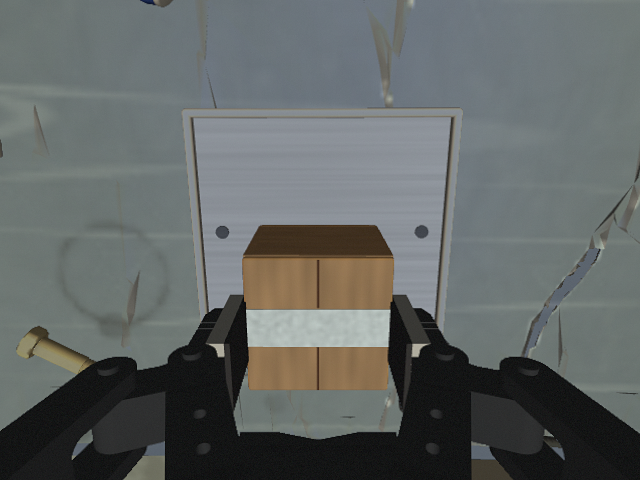

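Carton level at (318,320), square over the tray (rim 185–462 px). Lowering.

arm_command(
  linear=[
    [0,0,-0.008],
    [0,0,-0.014],
    [0,0,-0.016],
    [0,0,-0.014],
    [0,0,-0.008],
    [0,0,-0.004],
    [0,0,-0.003],
    [0,0,0],
    [0,0,0],
  ],
  yaw=[0,0,0,0,0,0,0,0,0],
  hand=[0.04,0.04,0.04,0.04,0.04,0.04,0.04,0.04,0.04],
)

```text
time: 11.82
tcp_pos: [0.5, -0.3343, 0.034]
tool_rot: [0.703, 0.711, 0.0, 0.001]
force: [0.3, -0.3, -5.6]
finger_gap: 0.0482
grasp_force: 58.7
```

arm_command(
  linear=[
    [0,0,-0.001],
    [0,0,-0.001],
    [0,0,-0.001],
    [0,0,0],
    [0,0,0],
  ],
  yaw=[0,0,0,0,0],
  hand=[0.04,0.04,0.04,0.04,0.04],
)

```text
time: 12.23
tcp_pos: [0.4998, -0.3344, 0.0308]
tool_rot: [0.703, 0.711, 0.0, 0.001]
force: [0.1, -0.5, -4.7]
finger_gap: 0.0485
grasp_force: 58.8
```

arm_command(
  linear=[
    [0,0,-0.0005],
    [0,0,-0.0005],
    [0,0,-0.0005],
    [0,0,0],
    [0,0,0],
  ],
  yaw=[0,0,0,0,0],
  hand=[0.04,0.04,0.04,0.04,0.04],
)

```text
time: 12.65
tcp_pos: [0.4998, -0.3344, 0.0307]
tool_rot: [0.703, 0.711, 0.0, 0.001]
force: [-2.3, 1.7, 5.3]
finger_gap: 0.0489
grasp_force: 60.0
```

Contact at +5 N, so it's resting on the floor. Releasing gently and retreating.

arm_command(
  linear=[
    [0,0,0],
    [0,0,0],
    [0,0,0],
    [0,0,0],
    [0,0,0],
    [0,0,0],
    [0,0,0],
    [0,0,0],
    [0,0,0],
  ],
  yaw=[0,0,0,0,0,0,0,0,0],
  hand=[0.051,0.054,0.058,0.062,0.067,0.072,0.075,0.075,0.075],
)

```text
time: 13.4
tcp_pos: [0.4994, -0.3341, 0.0288]
tool_rot: [0.703, 0.711, -0.0, -0.0]
force: [-0.5, -1.3, -0.3]
finger_gap: 0.0749
grasp_force: 0.0
```

arm_command(
  linear=[
    [0,0,0.01],
    [0,0,0.02],
    [0,0,0.03],
    [0,0,0.03],
    [0,0,0.03],
    [0,0,0.02],
    [0,0,0],
    [0,0,0],
    [0,0,0],
    [0,0,0],
  ],
  yaw=[0,0,0,0,0,0,0,0,0,0],
  hand=[0.075,0.075,0.075,0.075,0.075,0.075,0.075,0.075,0.075,0.075],
)

```text
time: 14.23
tcp_pos: [0.4985, -0.3335, 0.1674]
tool_rot: [0.703, 0.711, -0.0, -0.001]
force: [-0.6, 0.9, -0.0]
finger_gap: 0.0749
grasp_force: 0.0
```

```bash
python3 -c "
from h import *
c,W=wrist('w6',ctr=(.5,-.334),zlo=.042,zhi=.062)
from plant import capture
s=capture('scene');V=cloud(s);print('L',rect(V,(212,200,250,236),.040,.054))
cv2.imwrite('pics/s6.png',np.hstack([cv2.resize(c['img'],(400,300)),cv2.resize(s['img'],(400,300))])[:,:,::-1])"
```

```text
t 14.2833 tcp [ 0.4985 -0.3335  0.1672] jaw 0.7 F [ 0.11 -0.97 -0.4 ] gap 0.07505575395876286
5784 ((499.831787109375, -332.8027038574219), (51.14247131347656, 50.46531295776367), 0.8897149562835693) [[ 475.3 -357.3]
 [ 524.4 -307.8]] z 0.05200264923836165
L (207, array([496.1, 344.7]), array([56.8, 52.1]), 54.3, 'zmed', 0.0443)
```

View pics/s6.png

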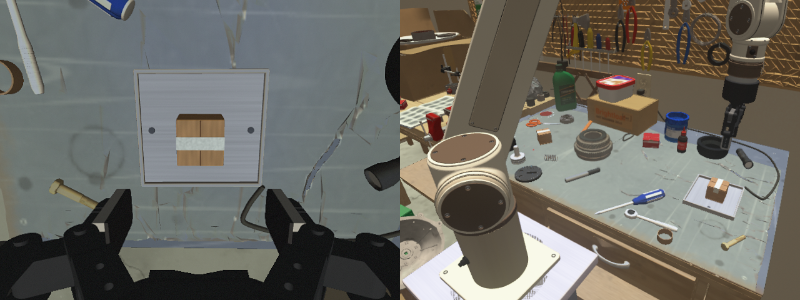

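The heavy carton sits flat in the middle of the tray (wrist view 200,140; its top at 52 mm = 6 + 46). The light one stands on the bench at (544,137).

```bash
python3 -c "
from plant import workorder
print(workorder.sign_off())"
```

```text
the job is handed in; nothing more can be done
None
```

The right-hand carton was the heavy one (about 6.4 N, against about 1 N for the left); it now sits flat in the middle of the tray, the light one stands flat on the bench where it was, and the job is handed in, the last reading being 14.3 s.

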